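# Emergency lid release on a benchtop centrifuge

## Task

The power has failed and the centrifuge is locked with samples inside. Take the blue-handled release rod from the white tray, feel along the hidden undercut face below the control panel for the release slot, and push the rod straight in as far as it goes so that the lid pops up ajar. Then draw the rod out and lay it back flat in the tray, not dropping it, and leave everything else on the bench where it stands.

Things in the scene. Friction and masses are not known exactly. Their poses are not given: they have to be found in the camera images.
- centrifuge: Off-white benchtop centrifuge, fixed: 360 deep (x) x 340 wide (y) x 245 high with the lid shut. Origin: on the bench, straight below the middle of its foremost edge (panel_lip). x points from its front to its back, y to its left (the robot's left), z up; the front faces the robot. Below the overhanging control panel its front is undercut (see panel_lip and face_mid).
- panel_lip (a point): Middle of the control panel's level lower lip, an edge along y at x = 0, z = 185 of the centrifuge; axes are the centrifuge's. From it a flat dark face 220 wide runs down and BACK, 25 degrees from vertical, to z = 30: it looks towards the robot and 25 degrees downwards, so it is hidden from above and from the far side. Cheeks stand 3 proud of it at y = -110 and 110.
- face_mid (a point): Point on that hidden face (x = 23.8, y = 0, z = 141.0 of the centrifuge; its axes). The release slot, 14 wide (y) x 16 high, is the face's only opening: always at this height, but up to 30 to either side along y, different each time, not reported. Its channel is 30 deep, square to the face: it runs in and UP at 25 degrees above level (x 0.906, z 0.423).
- lid_front (a point): Middle of the off-white lid's front edge (275 x 310 x 28, dark round window, blue finger lip), hinged at the back: z = 230 when latched, 263 sprung up ajar. It cannot be pried. The release slide is behind the slot, 31 in from the face: push it 12 to 15 along the channel with 5 to 15 N (stop at 15: rod tip 46 past the face) and the lid springs up and stays up.
- rod: Release rod, 170 long, about 160 g: blue square handle 80 x 28 x 28 with black bands, and a straight round steel shaft 10 across and 90 long with a round end. Origin: centre of the handle. x runs along the rod from the handle to the steel tip. It starts lying level in the tray with its tip pointing away from the robot.
- rod_tip (a point): End of the steel shaft, 130 from the handle's centre along the rod's x axis; axes are the rod's.
- tray: White accessory tray, fixed: 240 (x) x 170 (y) outside, rim 14 high, walls and floor 4 thick. Origin: centre of its underside. To the robot's left or right. Also holds a small rotor nut.
- rotor_nut: Bystander: round aluminium rotor nut, 38 across, 28 high, in the tray near its far left corner, beside the rod's shaft. Origin: centre of its underside.
- tube_rack: Bystander: blue tube rack 180 x 90 x 52 with capped tubes, on the other side from the tray. Origin: centre of its underside.
- amber_bottle: Bystander: amber glass bottle, 72 across, 150 high, at the left. Origin: centre of its underside.
- clear_bottle: Bystander: clear bottle with blue cap, 80 across, 170 high, at the right. Origin: centre of its underside.
- timer: Bystander: flat off-white lab timer 60 x 70 x 22 lying in front of the centrifuge. Origin: centre of its underside.
- slide_box: Bystander: flat yellow slide box 82 x 87 x 26 lying in front of the centrifuge. Origin: centre of its underside.
Mind the look-alikes: they are no part of the job. Of the things that look like the rod, the middle-sized one is meant.

How it is judged:
By the outcome, as a careful person would: the job done as asked, in the order asked, and still so for the second after the job is handed in, with the robot touching nothing.
It also fails if it takes over 72 s, if anything falls off the work surface, if the arm or the gripper's body presses on something with over 40 N, if the wrist force passes 120 N, or if a joint passes its speed limit or range.

## Robot

A 6-joint arm with a two-finger parallel gripper is mounted at the origin on the work surface. World frame = base frame: x ahead of the robot, y to its left, z up, the work surface at z = 0. Lengths are in m, angles in rad, forces in N, time in s.
With the tool pointing down it reaches from about 0.275 to 0.85 m from the base axis. Payload 5.2 kg.
Tool frame: the origin (TCP) lies between the finger pads; the fingertips stand 14 mm ahead of it and the grasp point (between the pads) lies 5 mm behind it; z points along the fingers, y is the line along which they close (so a half turn about z gives the same grasp; the last joint's range is limited). The gripper opens to 85 mm and grips with 20 to 120 N. Pads are 22 mm wide; open, the fingers measure 114 mm over their backs; the gripper's body (76 mm by 85 mm) begins 54 mm behind the grasp point. The pads swing forward as they close: fully open they stand 13 mm farther back than shut.
Start: joints at [1.122, 0.259, 1.535, -0, 1.348, -0.203], TCP at [0.134, 0.533, 0.245] pointing down, gripper open.
Joint ranges: [-3.14, 3.14], [-0.91, 2.08], [0.19, 2.58], [-1.22, 4.36], [0.22, 2.71], [-3.12, 3.12]. Speed limits (rad/s): [2.57, 2.57, 3.14, 3.14, 3.14, 3.14].

## Interface

Orientations are given as a rotation vector (axis times angle).
In Python, from workcell import telemetry, camera, workorder, finder gives the robot as it stands.
- The arm moves only by the tool carry_out, never from a script. Its argument "plan" is a list of rows, each an object of numbers: "dx", "dy", "dz": the shift along the tool's x, y, z each as a share of 40 mm, from -1 to 1; "rx", "ry", "rz": the turn, a rotation vector about the tool's x, y, z each as a share of 90 degrees, from -1 to 1. A call has 1 to 12 rows; each row shifts and turns the commanded pose from where the row before left it, along the tool's axes as they then stand; what a row does not reach is not made up. A row lasts 1/10 s, in which the tool goes at most 50 mm and 8.59 degrees, less where a joint would pass 70% of its speed; a pose out of reach is approached as far as the arm can. A call with a number of a shift or a turn outside -1 to 1 is refused whole. A call with a gripper value outside its range is refused whole. "hand" is the closure, from 0 (fully open) to 1 (shut), set as the call begins (left out, the last holds). The fingers move at their own pace and stop on an object; "squeeze" is the grip in N (left out, the last holds). Time passes only in rows, so rows that do not move let the fingers close. It gives the time, the measured TCP pose, the force, the opening and the grip force at its end, in the units of the state.
- telemetry.sense(): the state, without advancing time (a new reading comes with each control period).
- camera(name): name is "scene" or "top" or "wrist"; returns a dict with "image" (420x560x3 uint8, red, green, blue), "mtx" (3x3 intrinsics, pixels), "R" (3x3) and "t" (3): a world point X has camera coordinates R X + t; the wrist camera has in their place "tool_from_camera" (4x4, takes a point from camera to tool coordinates, whose origin is the TCP and whose axes are the flange's). Camera axes: x right, y down, z forward; pixel columns grow to the right and rows downward; lengths in m; the calibration is good to about 2 mm. A picture is of the moment at which its call begins: read the wrist's pose just before it. There is no depth.
- workorder.close_job(): hands the job in; it is judged then, once.
Trained networks look in the newest picture that a camera, given by its name, has taken for a name from the list of things; names that differ only in an ending like _2 or _b are one class to them, and where a whole thing is asked for, a point or a joint stands for the part that bears it (a point fixed in the world has none). Each returns a list of dicts, best first, with "conf" (0 to 1); they miss things now and then, are a little off and sometimes report something else, mostly with a low value. They report only what shows in the picture. A call takes as long as a camera call. They do not tell look-alikes from the thing itself.
- finder.silhouettes(target, camera): "mask" (420x560 bool, what is visible of it).
- finder.place_of(target, camera): "centre" ([x, y, z] in m, in world coordinates, good to about 4 mm: a listed point, or the origin of a listed thing).
The state is a dict: "t": time; "q": joint angles; "dq": joint speeds; "joint_efforts": joint torques, N m; "position": TCP position; "eef_rot": TCP orientation; "wrist_force": force on the tool from outside, world axes, zero at the start; "torque": the same for the moment, N m; "width": finger opening in m; "grasp_force": force on a finger pad.
Only numpy, scipy, OpenCV 4.12 (cv2) and the standard library are available. Lean on these libraries where they do the work, as an engineer would, in place of code of your own. Each camera call takes 0.05 s, during which the arm holds its last target. There are 200 camera calls.

## Working session

There is one attempt and no reset: what is moved stays moved. The work goes in short steps, Python scripts to look and compute and a tool call to move; the robot and the scene stay as the last step left them, time stands still between calls to the robot, and variables do not carry over. Pictures are saved under pics/ and viewed, at most 10 in all, crops included, and the job is handed in when it is done.

Besides the shell and the picture viewer there is one more tool, called after "Emit:" as name(argument=value, ...) on one line, values as JSON. carry_out: Moves the arm, as the interface text tells. Shift numbers are shares of 40 mm and turn numbers shares of 90 degrees, none past 1 either way. Its arguments: {"type":"object","properties":{"plan":{"type":"array","items":{"type":"object","properties":{"dx":{"type":"number","minimum":-1,"maximum":1},"dy":{"type":"number","minimum":-1,"maximum":1},"dz":{"type":"number","minimum":-1,"maximum":1},"rx":{"type":"number","minimum":-1,"maximum":1},"ry":{"type":"number","minimum":-1,"maximum":1},"rz":{"type":"number","minimum":-1,"maximum":1}}}},"hand":{"type":"number"},"squeeze":{"type":"number"}},"required":["plan"]}

```bash
ls; mkdir -p pics
cat > h.py <<'E'
import numpy as np, cv2
from scipy.spatial.transform import Rotation as Ro
from workcell import telemetry, camera, workorder, finder
def save(n,im): cv2.imwrite(f'pics/{n}.png',im[:,:,::-1])
E
python3 - <<'E'
from h import *
s=telemetry.sense(); print({k:np.round(v,3).tolist() for k,v in s.items()})
ims=[]
for c in ['scene','top']:
    d=camera(c); ims.append(d['image']); np.savez(f'{c}.npz',**d)
    for n in ['rod','tray','centrifuge','panel_lip','rotor_nut','tube_rack','amber_bottle','clear_bottle','timer','slide_box','rod_tip']:
        print(c,n,[(np.round(r['centre'],3).tolist(),round(r['conf'],2)) for r in finder.place_of(n,c)][:4])
save('a',cv2.resize(ims[0],(800,600)))
save('b',cv2.resize(ims[1],(800,600)))
E
```

```text
pics
{'t': 0.0, 'q': [1.122, 0.259, 1.536, -0.0, 1.348, -0.203], 'dq': [0.001, 0.0, 0.0, -0.0, -0.001, 0.0], 'joint_efforts': [0.001, -44.603, -29.058, 0.0, 0.012, -0.0], 'position': [0.134, 0.533, 0.244], 'eef_rot': [-0.385, -3.117, 0.003], 'wrist_force': [0.28, -0.159, -0.041], 'torque': [0.018, -0.008, -0.005], 'grasp_force': 0.0, 'width': 0.086}
scene rod [([0.327, 0.568, 0.017], 0.88), ([0.426, 0.34, 0.02], 0.82), ([0.275, 0.322, 0.012], 0.6)]
scene tray [([0.477, 0.353, -0.002], 0.69), ([0.7, 0.069, 0.186], 0.27)]
scene centrifuge [([0.67, -0.404, -0.001], 0.5), ([0.452, -0.36, -0.004], 0.39)]
scene panel_lip []
scene rotor_nut [([0.543, 0.405, 0.006], 0.69)]
scene tube_rack [([0.45, -0.364, -0.003], 0.98)]
scene amber_bottle [([0.67, 0.393, -0.002], 0.97), ([0.702, 0.07, 0.185], 0.7)]
scene clear_bottle [([0.669, -0.406, -0.001], 0.74)]
scene timer [([0.446, 0.07, -0.001], 0.57), ([0.436, -0.074, -0.0], 0.3)]
scene slide_box [([0.434, -0.074, 0.003], 0.65)]
scene rod_tip [([0.472, 0.649, 0.018], 0.76), ([0.554, 0.334, 0.017], 0.72), ([0.211, 0.255, 0.012], 0.61)]
top rod [([0.322, 0.566, 0.017], 0.85), ([0.423, 0.34, 0.016], 0.65), ([0.278, 0.313, 0.013], 0.6)]
top tray [([0.48, 0.349, -0.002], 0.71)]
top centrifuge []
top panel_lip [([0.704, 0.07, 0.182], 0.74)]
top rotor_nut [([0.54, 0.407, 0.006], 0.62)]
top tube_rack [([0.453, -0.36, -0.004], 0.73)]
top amber_bottle [([0.772, 0.075, 0.23], 0.71), ([0.67, 0.389, -0.001], 0.62)]
top clear_bottle []
top timer [([0.448, 0.072, -0.0], 0.96)]
top slide_box [([0.432, -0.074, -0.002], 0.79), ([0.668, -0.409, 0.002], 0.56)]
top rod_tip [([0.475, 0.65, 0.017], 0.72), ([0.213, 0.258, 0.009], 0.69), ([0.557, 0.334, 0.018], 0.57), ([0.541, 0.407, 0.006], 0.16)]
```

View pics/a.png

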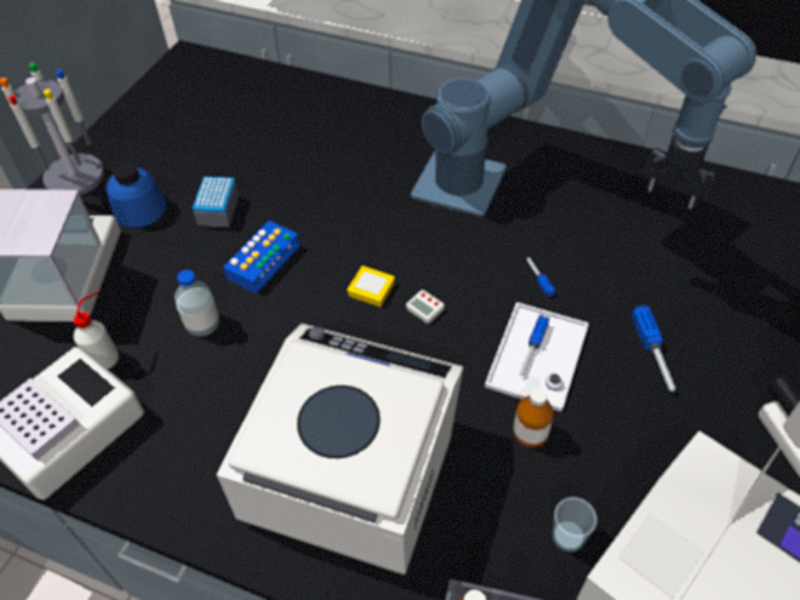

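View pics/b.png

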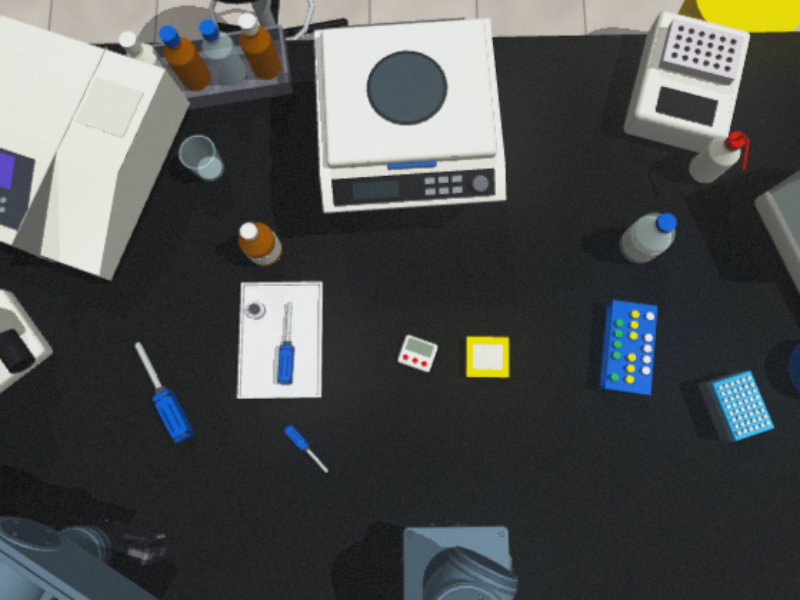

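The top view (800x600) shows three rod look-alikes:
- a large one at (165,395), outside the tray
- a middle one at (287,345), in the tray
- a small one at (305,448), outside the tray

The middle one is the target, because it is the middle size and lies in the tray with its tip pointing away. The centrifuge's front edge runs (325,212)–(505,198), so it is slightly yawed.

```bash
cat >> h.py <<'E'
def unproj(d,uv,z):
    K,R,t=d['mtx'],d['R'],d['t']; C=-R.T@t
    r=R.T@np.linalg.inv(K)@np.array([uv[0],uv[1],1.]); return C+r*(z-C[2])/r[2]
def pose():
    s=telemetry.sense(); return np.array(s['position']),Ro.from_rotvec(s['eef_rot']),s
def to(p,R=None):
    """shares: total shift in current tool axes, then the total turn"""
    p0,R0,s=pose(); sh=R0.inv().apply(np.array(p)-p0)/.04
    print('shift shares',sh.round(2)); 
    if R is not None: print('turn shares',(((R0.inv()*R).as_rotvec())/(np.pi/2)).round(3))
def rot(x,z):
    x=np.array(x,float);z=np.array(z,float);z/=np.linalg.norm(z);x-=z*(x@z);x/=np.linalg.norm(x)
    return Ro.from_matrix(np.c_[x,np.cross(z,x),z])
E
python3 - <<'E'
from h import *
d=dict(np.load('top.npz')); im=d['image']; g=cv2.cvtColor(im,cv2.COLOR_RGB2GRAY)
P=[]
for c in range(235,345,5):
    col=g[125:160,c].astype(float); 
    r=125+np.where(col>120)[0].max()+.5
    P.append(unproj(d,(c+.0,r),.185))
P=np.array(P); print(P[::3].round(4)); v=np.polyfit(P[:,1],P[:,0],1); print('edge x=a*y+b',v,'yaw deg',np.degrees(np.arctan(-v[0])))
# ends
for r in (138,142): 
    row=np.where(g[r,200:380]>90)[0]+200; print(r,row.min(),row.max(),unproj(d,(row.min(),r),.187),unproj(d,(row.max()+1,r),.187))
# rod
hsv=cv2.cvtColor(im,cv2.COLOR_RGB2HSV); m=np.zeros(g.shape,bool); sub=hsv[200:280,170:224]
b=(sub[...,0]>100)&(sub[...,0]<130)&(sub[...,1]>120); ys,xs=np.where(b); 
W=np.array([unproj(d,(x+170+.5,y+200+.5),.02) for x,y in zip(xs,ys)]); 
print('blue',len(W),W.mean(0),W.min(0),W.max(0))
for r in finder.silhouettes('rod','top')[:3]:
    ys,xs=np.where(r['mask']); W=np.array([unproj(d,(x+.5,y+.5),.018) for x,y in zip(xs,ys)])[:,:2]
    c=W.mean(0); u=np.linalg.svd(W-c)[2][0]; q=(W-c)@u; print(r['conf'],c,u,np.degrees(np.arctan2(u[1],u[0])),np.ptp(q),c+u*q.min(),c+u*q.max())
p,R,s=pose(); print(R.as_matrix().round(3)); w=camera('wrist'); print(w['tool_from_camera'].round(3)); print(w['mtx'])
save('crop',cv2.resize(im[190:330,90:250],None,fx=3.7,fy=3.7,interpolation=cv2.INTER_CUBIC))
E
```

```text
[[ 0.6943  0.2181  0.185 ]
 [ 0.6965  0.178   0.185 ]
 [ 0.6987  0.1378  0.185 ]
 [ 0.7009  0.0977  0.185 ]
 [ 0.7031  0.0575  0.185 ]
 [ 0.7053  0.0174  0.185 ]
 [ 0.7075 -0.0228  0.185 ]
 [ 0.7097 -0.0629  0.185 ]]
edge x=a*y+b [-0.05455833  0.70533317] yaw deg 3.122866197011392
138 225 354 [0.72061669 0.24497096 0.187     ] [ 0.71540295 -0.10299525  0.187     ]
142 226 326 [0.70934913 0.2421268  0.187     ] [ 0.7053289  -0.02791816  0.187     ]
blue 256 [0.42252009 0.33842085 0.02      ] [0.38356102 0.32471491 0.02      ] [0.46242008 0.35351973 0.02      ]
0.74 [0.26920069 0.30676313] [-0.72930705 -0.68418654] -136.82833334412194 0.11753990031911409 [0.29684375 0.33269598] [0.21112107 0.25227676]
0.65 [0.34399577 0.57670899] [-0.87300709 -0.48770751] -150.80998598558088 0.22357911385221563 [0.46776435 0.6458526 ] [0.27257819 0.53681139]
0.62 [0.4441737  0.33697306] [-0.99935128  0.03601427] 177.93608783495984 0.1657892774950271 [0.54918628 0.33318865] [0.38350456 0.33915943]
[[-0.97   0.243  0.   ]
 [ 0.243  0.97  -0.   ]
 [-0.    -0.    -1.   ]]
[[-0.001 -0.951 -0.309  0.078]
 [ 1.    -0.001 -0.     0.   ]
 [-0.    -0.309  0.951 -0.129]
 [ 0.     0.     0.     1.   ]]
[[370.72560078   0.         282.53983544]
 [  0.         370.72560078 209.2062754 ]
 [  0.           0.           1.        ]]
```

View pics/crop.png

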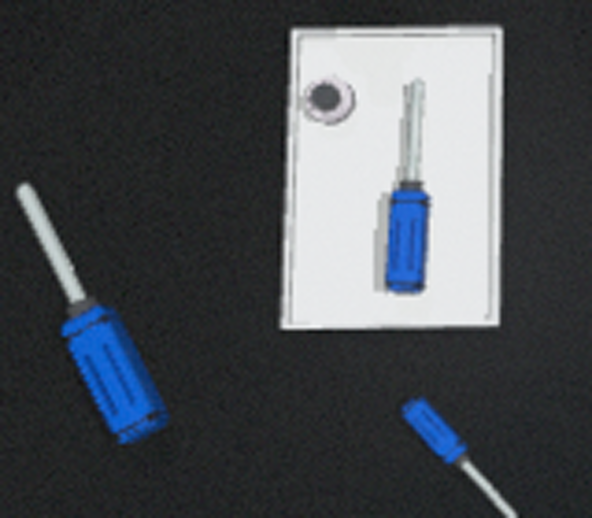

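The crop shows the middle-sized rod in the tray (handle near (408,240), tip up at (417,85)), with the nut at (328,98). It matches the network's (0.423,0.338) to (0.555,0.333). I'll look at the hidden face with the wrist camera before taking the rod.

```bash
cat >> h.py <<'E'
YAW=np.radians(3.1); Rc=Ro.from_rotvec([0,0,YAW]); Oc=np.array([.7025,.070,0])
def tilt(deg,R=Rc):   # tool tilted forward from straight down, tool x back to the robot
    a=np.radians(deg); return R*rot([-np.cos(a),0,-np.sin(a)],[np.sin(a),0,-np.cos(a)])
E
python3 -c "
from h import *
to([.5,.06,.245],tilt(70))"
```

```text
shift shares [-1.176e+01 -9.250e+00  1.000e-02]
turn shares [-0.117 -0.772 -0.166]
```

Emit:
carry_out(plan=[{"dx": -0.75,"dy": -0.59},{"dx": -0.75,"dy": -0.59},{"dx": -0.75,"dy": -0.59},{"dx": -0.75,"dy": -0.59},{"dx": -0.75,"dy": -0.59},{"dx": -0.75,"dy": -0.59},{"dx": -0.75,"dy": -0.59},{"dx": -0.75,"dy": -0.59},{"dx": -0.75,"dy": -0.59},{"dx": -0.75,"dy": -0.59},{"dx": -0.75,"dy": -0.59},{"dx": -0.75,"dy": -0.59}])

```text
invalid input
```

Emit:
carry_out(plan=[{"dx": -0.69,"dy": -0.54},{"dx": -0.69,"dy": -0.54},{"dx": -0.69,"dy": -0.54},{"rx": -0.013,"ry": -0.0858,"rz": -0.0184},{"rx": -0.013,"ry": -0.0858,"rz": -0.0184},{"rx": -0.013,"ry": -0.0858,"rz": -0.0184},{"rx": -0.013,"ry": -0.0858,"rz": -0.0184},{"rx": -0.013,"ry": -0.0858,"rz": -0.0184},{"rx": -0.013,"ry": -0.0858,"rz": -0.0184},{"rx": -0.013,"ry": -0.0858,"rz": -0.0184},{"rx": -0.013,"ry": -0.0858,"rz": -0.0184},{"rx": -0.013,"ry": -0.0858,"rz": -0.0184}])

```text
invalid input
```

```bash
python3 -c "
from h import *
to([.61,.067,.17],tilt(70));print(pose()[2]['q'],pose()[0])"
```

```text
shift shares [-14.38  -8.41   1.88]
turn shares [-0.117 -0.772 -0.166]
[ 1.12218608e+00  2.58608497e-01  1.53500737e+00 -3.58568315e-05
  1.34799492e+00 -2.02795043e-01] [0.13382755 0.5334706  0.2453022 ]
```

Emit:
carry_out(plan=[{"dx": -0.75,"dy": -0.59,"dz": 0,"rx": 0,"ry": 0,"rz": 0},{"dx": -0.75,"dy": -0.59,"dz": 0,"rx": 0,"ry": 0,"rz": 0}], hand=0, squeeze=40)

```text
t: 1.5
position: [0.1805, 0.4728, 0.2451]
eef_rot: [0.381, 3.118, -0.0]
wrist_force: [0.3, -0.4, -0.2]
width: 0.0855
grasp_force: 0.0
```

Emit:
carry_out(plan=[{"dx": -0.75,"dy": -0.59,"dz": 0,"rx": 0,"ry": 0,"rz": 0},{"dx": -0.75,"dy": -0.59,"dz": 0,"rx": 0,"ry": 0,"rz": 0},{"dx": -0.75,"dy": -0.59,"dz": 0,"rx": 0,"ry": 0,"rz": 0},{"dx": -0.75,"dy": -0.59,"dz": 0,"rx": 0,"ry": 0,"rz": 0},{"dx": -0.75,"dy": -0.59,"dz": 0,"rx": 0,"ry": 0,"rz": 0},{"dx": -0.75,"dy": -0.59,"dz": 0,"rx": 0,"ry": 0,"rz": 0},{"dx": -0.75,"dy": -0.59,"dz": 0,"rx": 0,"ry": 0,"rz": 0},{"dx": -0.75,"dy": -0.59,"dz": 0,"rx": 0,"ry": 0,"rz": 0},{"dx": -0.75,"dy": -0.59,"dz": 0,"rx": 0,"ry": 0,"rz": 0},{"dx": -0.75,"dy": -0.59,"dz": 0,"rx": 0,"ry": 0,"rz": 0},{"dx": -0.75,"dy": -0.59,"dz": 0,"rx": 0,"ry": 0,"rz": 0}])

```text
t: 2.6
position: [0.4383, 0.1396, 0.2455]
eef_rot: [0.385, 3.117, 0.0]
wrist_force: [1.3, 0.3, 0.2]
width: 0.0853
grasp_force: 0.0
```

Emit:
carry_out(plan=[{"dx": -0.68,"dy": -0.53,"dz": 0,"rx": 0,"ry": 0,"rz": 0},{"dx": -0.68,"dy": -0.53,"dz": 0,"rx": 0,"ry": 0,"rz": 0},{"dx": -0.68,"dy": -0.53,"dz": 0,"rx": 0,"ry": 0,"rz": 0},{"dx": 0,"dy": 0,"dz": 0,"rx": -0.013,"ry": -0.0858,"rz": -0.0184},{"dx": 0,"dy": 0,"dz": 0,"rx": -0.013,"ry": -0.0858,"rz": -0.0184},{"dx": 0,"dy": 0,"dz": 0,"rx": -0.013,"ry": -0.0858,"rz": -0.0184},{"dx": 0,"dy": 0,"dz": 0,"rx": -0.013,"ry": -0.0858,"rz": -0.0184},{"dx": 0,"dy": 0,"dz": 0,"rx": -0.013,"ry": -0.0858,"rz": -0.0184},{"dx": 0,"dy": 0,"dz": 0,"rx": -0.013,"ry": -0.0858,"rz": -0.0184},{"dx": 0,"dy": 0,"dz": 0,"rx": -0.013,"ry": -0.0858,"rz": -0.0184},{"dx": 0,"dy": 0,"dz": 0,"rx": -0.013,"ry": -0.0858,"rz": -0.0184},{"dx": 0,"dy": 0,"dz": 0,"rx": -0.013,"ry": -0.0858,"rz": -0.0184}])

```text
t: 3.8
position: [0.5028, 0.084, 0.248]
eef_rot: [0.009, 2.269, 0.114]
wrist_force: [0.5, 0.3, -0.4]
width: 0.0853
grasp_force: 0.0
```

```bash
python3 -c "
from h import *
to([.61,.067,.17],tilt(70));print(pose()[2]['q'].round(2),pose()[0])"
```

```text
shift shares [-0.26 -0.68  3.26]
turn shares [ 0.015 -0.222 -0.055]
[-0.23 -0.19  2.33  1.03  0.3  -2.69] [0.50283766 0.08400038 0.24804741]
```

```bash
python3 -c "
from h import *
to([.60,.067,.215],tilt(50))"
```

```text
shift shares [-0.96 -0.57  2.35]
turn shares [ 0.024  0.    -0.051]
```

Emit:
carry_out(plan=[{"dx": -0.24,"dy": -0.14,"dz": 0.59,"rx": 0,"ry": 0,"rz": 0},{"dx": -0.24,"dy": -0.14,"dz": 0.59,"rx": 0,"ry": 0,"rz": 0},{"dx": -0.24,"dy": -0.14,"dz": 0.59,"rx": 0,"ry": 0,"rz": 0},{"dx": -0.24,"dy": -0.14,"dz": 0.59,"rx": 0,"ry": 0,"rz": 0},{"dx": 0,"dy": 0,"dz": 0,"rx": 0.012,"ry": 0,"rz": -0.025},{"dx": 0,"dy": 0,"dz": 0,"rx": 0.012,"ry": 0,"rz": -0.025},{"dx": 0,"dy": 0,"dz": 0,"rx": 0,"ry": 0,"rz": 0}])

```text
t: 4.5
position: [0.5996, 0.06, 0.2196]
eef_rot: [-0.068, 2.275, 0.047]
wrist_force: [-0.0, 1.2, -0.7]
width: 0.0853
grasp_force: 0.0
```

```bash
cat >> h.py <<'E'
def wcam():
    p,R,s=pose(); d=camera('wrist'); T=d['tool_from_camera']; Rw=R.as_matrix()@T[:3,:3]; C=p+R.apply(T[:3,3])
    d['R']=Rw.T; d['t']=-Rw.T@C; return d
def c2w(c): return Rc.apply(np.array(c)/1000.)+Oc
def proj(d,X): u=d['mtx']@(d['R']@X+d['t']); return u[:2]/u[2]
E
python3 -c "
from h import *
print(pose()[0],pose()[2]['q'].round(2)); d=wcam(); np.savez('w1.npz',**d)
for y in (-30,0,30): print(y,proj(d,c2w([23.8,y,141])))
for y in (-170,0,170): print('lip',y,proj(d,c2w([0,y,185])))
im=d['image']; b=np.clip(im.astype(float)*1.6+10,0,255).astype(np.uint8)
save('w1',cv2.rotate(cv2.resize(b,(800,600)),cv2.ROTATE_180))"
```

```text
[0.59959901 0.05999944 0.21959669] [-0.21  0.06  2.19  1.38  0.22 -3.12]
-30 [247.76995954 222.84043408]
0 [285.69681289 222.54471151]
30 [323.52003379 222.24979699]
lip -170 [ 37.79859225 272.97342942]
lip 0 [287.26810014 270.59514798]
lip 170 [532.32096447 268.25897198]
```

View pics/w1.png

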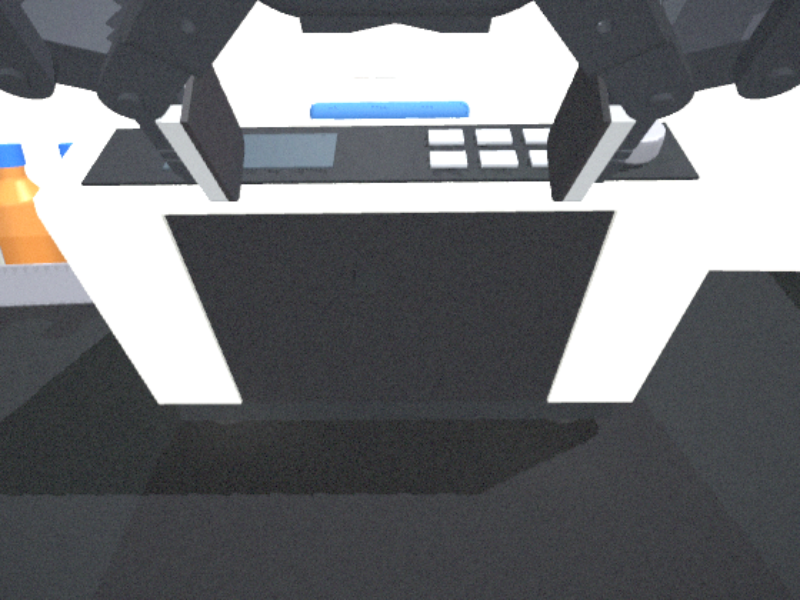

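The gripper-end view, turned upright, shows the dark hidden face between (165,214) and (614,210), matching the predicted lip within about 2 px. There is a faint mark near (355,270). I'll average some frames and stretch the contrast.

```bash
python3 -c "
from h import *
d=wcam(); A=np.mean([camera('wrist')['image'].astype(float).mean(2) for _ in range(8)],0)
np.save('A.npy',A)
# rectify band of face: y -60..60, along-face v -25..25 about slot (2px/mm... 6 px/mm)
s=6; ys=np.arange(-60,60,1/s); vs=np.arange(40,-60,-1/s)
Y,V=np.meshgrid(ys[::-1],vs); a=np.radians(25)
P=np.stack([23.8-V*np.sin(a),Y,141+V*np.cos(a)],-1).reshape(-1,3)
X=Rc.apply(P/1000)+Oc; c=X@d['R'].T+d['t']; u=c@d['mtx'].T; u=(u[:,:2]/u[:,2:]).reshape(*Y.shape,2).astype(np.float32)
B=cv2.remap(A.astype(np.float32),u[...,0],u[...,1],cv2.INTER_CUBIC)
print(np.percentile(B,[1,5,50,95,99]))
np.save('B.npy',B)
m=np.percentile(B,50);o=np.clip((B-m)*9+100,0,255).astype(np.uint8)
cv2.circle(o,(o.shape[1]//2,240),3,255,1)
cv2.imwrite('pics/f1.png',o)
F=cv2.blur(B,(14*s//2,16*s//2));F=F[100:420];i=np.unravel_index(abs(F-m)[:, 60:-60].argmax(),F[:,60:-60].shape);print(i,ys[::-1][i[1]+60],vs[i[0]+100])
"
```

```text
[28.34703018 29.13499746 30.81689548 32.44757481 33.14123356]
(np.int64(109), np.int64(168)) 21.833333333332178 5.166666666667162
```

View pics/f1.png

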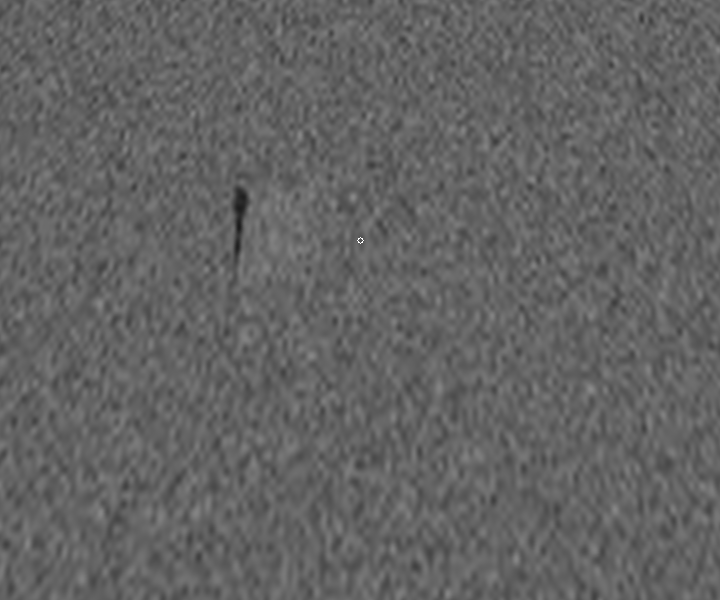

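```bash
python3 -c "
from h import *
B=np.load('B.npy');c=B[192:275].mean(0);r=B[:,250:312].mean(1)
print(np.round(c[200:360].reshape(-1,5).mean(1),2)); print(np.round(r[150:330].reshape(-1,5).mean(1),2))
to([.40,.32,.245])"
```

```text
[31.34 31.1  30.52 30.82 30.8  30.75 30.22 26.38 28.54 30.66 31.86 32.1
 31.65 32.15 32.21 32.35 31.79 32.13 32.14 31.69 32.14 31.42 31.5  31.52
 30.73 30.96 31.57 30.84 30.15 30.56 30.4  30.72]
[30.73 30.61 30.7  30.86 30.62 30.38 30.73 31.4  31.86 31.94 32.03 32.26
 32.22 31.99 31.76 31.77 31.8  31.82 32.07 32.44 32.2  31.64 31.7  31.82
 31.82 31.7  31.16 30.8  30.8  30.94 30.97 30.92 30.86 30.72 30.9  31.12]
shift shares [ 2.53  6.81 -3.83]
```

The enhanced face shows the slot as a patch at columns 235–320, rows 185–282 (14 x 16 mm). Its centre is y ≈ +13.7 mm on the centrifuge, at the expected height. Next I'll fetch the rod.

```bash
cat >> h.py <<'E'
Rr=Ro.from_rotvec([0,0,np.radians(-2.3)])
E
python3 -c "
from h import *
to([.5,.16,.28],tilt(0,Rr))"
```

```text
shift shares [ 0.37  2.67 -2.72]
turn shares [0.036 0.551 0.059]
```

Emit:
carry_out(plan=[{"dx": 0.09,"dy": 0.66,"dz": -0.68,"rx": 0,"ry": 0,"rz": 0},{"dx": 0.09,"dy": 0.66,"dz": -0.68,"rx": 0,"ry": 0,"rz": 0},{"dx": 0.09,"dy": 0.66,"dz": -0.68,"rx": 0,"ry": 0,"rz": 0},{"dx": 0.09,"dy": 0.66,"dz": -0.68,"rx": 0,"ry": 0,"rz": 0},{"dx": 0,"dy": 0,"dz": 0,"rx": 0.005,"ry": 0.079,"rz": 0.008},{"dx": 0,"dy": 0,"dz": 0,"rx": 0.005,"ry": 0.079,"rz": 0.008},{"dx": 0,"dy": 0,"dz": 0,"rx": 0.005,"ry": 0.079,"rz": 0.008},{"dx": 0,"dy": 0,"dz": 0,"rx": 0.005,"ry": 0.079,"rz": 0.008},{"dx": 0,"dy": 0,"dz": 0,"rx": 0.005,"ry": 0.079,"rz": 0.008},{"dx": 0,"dy": 0,"dz": 0,"rx": 0.005,"ry": 0.079,"rz": 0.008},{"dx": 0,"dy": 0,"dz": 0,"rx": 0.005,"ry": 0.079,"rz": 0.008},{"dx": 0,"dy": 0,"dz": 0,"rx": 0,"ry": 0,"rz": 0}])

```text
t: 6.2
position: [0.5409, 0.1237, 0.2589]
eef_rot: [0.002, 3.107, 0.036]
wrist_force: [0.6, -0.6, -0.4]
width: 0.0855
grasp_force: 0.0
```

```bash
python3 -c "
from h import *
to([.42,.337,.20],tilt(0,Rr)); print(pose()[2]['q'].round(2))"
```

```text
shift shares [3.08 5.29 1.49]
turn shares [0.015 0.021 0.025]
[ 0.01  0.24  1.53  0.02  1.34 -1.56]
```

Emit:
carry_out(plan=[{"dx": 0.385,"dy": 0.66,"dz": 0.1,"rx": 0,"ry": 0,"rz": 0},{"dx": 0.385,"dy": 0.66,"dz": 0.1,"rx": 0,"ry": 0,"rz": 0},{"dx": 0.385,"dy": 0.66,"dz": 0.1,"rx": 0,"ry": 0,"rz": 0},{"dx": 0.385,"dy": 0.66,"dz": 0.1,"rx": 0,"ry": 0,"rz": 0},{"dx": 0.385,"dy": 0.66,"dz": 0.2,"rx": 0,"ry": 0,"rz": 0},{"dx": 0.385,"dy": 0.66,"dz": 0.3,"rx": 0,"ry": 0,"rz": 0},{"dx": 0.385,"dy": 0.66,"dz": 0.3,"rx": 0,"ry": 0,"rz": 0},{"dx": 0.385,"dy": 0.66,"dz": 0.3,"rx": 0,"ry": 0,"rz": 0},{"dx": 0,"dy": 0,"dz": 0,"rx": 0.015,"ry": 0.021,"rz": 0.025},{"dx": 0,"dy": 0,"dz": 0,"rx": 0,"ry": 0,"rz": 0},{"dx": 0,"dy": 0,"dz": 0,"rx": 0,"ry": 0,"rz": 0}])

```text
t: 7.3
position: [0.4177, 0.3365, 0.2005]
eef_rot: [0.061, 3.135, 0.002]
wrist_force: [0.6, -0.7, 0.5]
width: 0.0856
grasp_force: 0.0
```

```bash
python3 -c "
from h import *
print(pose()[0]); d=wcam(); im=d['image']
print([ (n,np.round(r['centre'],4).tolist(),round(r['conf'],2)) for n in ('rod','rod_tip','rotor_nut') for r in finder.place_of(n,'wrist')[:2]])
hsv=cv2.cvtColor(im,cv2.COLOR_RGB2HSV); b=(hsv[...,0]>100)&(hsv[...,0]<130)&(hsv[...,1]>120)
n,l,st,ce=cv2.connectedComponentsWithStats(b.astype(np.uint8)); i=1+st[1:,4].argmax(); print(st[i],ce[i],unproj(d,ce[i],.025))
ys,xs=np.where(l==i); W=np.array([unproj(d,(x,y),.032) for x,y in zip(xs,ys)])[:,:2]; rc=cv2.minAreaRect((W*1000).astype(np.float32)); print(rc)
save('w2',cv2.resize(im,(560,420)))
to([.43,.338,.05],tilt(0,Rr))"
```

```text
[0.41766158 0.33645839 0.20051971]
[('rod', [0.426, 0.3386, 0.0194], 0.96), ('rod', [0.2756, 0.3179, 0.01], 0.66), ('rod_tip', [0.425, 0.3391, 0.0204], 0.64), ('rod_tip', [0.5551, 0.3345, 0.014], 0.59), ('rotor_nut', [0.5415, 0.4073, 0.0067], 0.7)]
[ 517    0   43  123 2840] [544.32007042  45.86760563] [0.31755086 0.53863501 0.025     ]
((331.4710388183594, 532.4299926757812), (91.95806884765625, 29.377511978149414), 10.901260375976562)
shift shares [-0.28  0.06  3.77]
turn shares [ 0.001  0.003 -0.001]
```

View pics/w2.png

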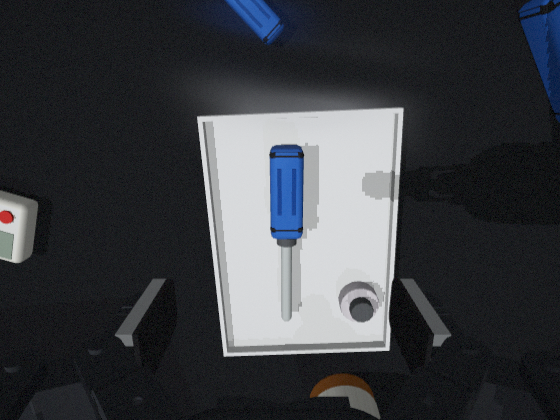

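The wrist view shows the rod's handle at (287,190) and its tip at (287,320), centred between the fingers at columns 150 and 420 and aligned with them. I'll descend and grip.

Emit:
carry_out(plan=[{"dx": -0.15,"dy": 0.02,"dz": 0.42,"rx": 0,"ry": 0,"rz": 0},{"dx": -0.15,"dy": 0.02,"dz": 0.42,"rx": 0,"ry": 0,"rz": 0},{"dx": 0,"dy": 0,"dz": 0.42,"rx": 0,"ry": 0,"rz": 0},{"dx": 0,"dy": 0,"dz": 0.42,"rx": 0,"ry": 0,"rz": 0},{"dx": 0,"dy": 0,"dz": 0.42,"rx": 0,"ry": 0,"rz": 0},{"dx": 0,"dy": 0,"dz": 0.42,"rx": 0,"ry": 0,"rz": 0},{"dx": 0,"dy": 0,"dz": 0.42,"rx": 0,"ry": 0,"rz": 0},{"dx": 0,"dy": 0,"dz": 0.42,"rx": 0,"ry": 0,"rz": 0},{"dx": 0,"dy": 0,"dz": 0.42,"rx": 0,"ry": 0,"rz": 0},{"dx": 0,"dy": 0,"dz": 0.35,"rx": 0,"ry": 0,"rz": 0},{"dx": 0,"dy": 0,"dz": 0.3,"rx": 0,"ry": 0,"rz": 0},{"dx": 0,"dy": 0,"dz": 0,"rx": 0,"ry": 0,"rz": 0}])

```text
t: 8.7
position: [0.4297, 0.3369, 0.0218]
eef_rot: [0.064, 3.14, -0.002]
wrist_force: [-0.4, -0.0, -0.0]
width: 0.0853
grasp_force: 0.0
```

Emit:
carry_out(plan=[{"dx": 0,"dy": 0,"dz": 0,"rx": 0,"ry": 0,"rz": 0},{"dx": 0,"dy": 0,"dz": 0,"rx": 0,"ry": 0,"rz": 0},{"dx": 0,"dy": 0,"dz": 0,"rx": 0,"ry": 0,"rz": 0},{"dx": 0,"dy": 0,"dz": 0,"rx": 0,"ry": 0,"rz": 0},{"dx": 0,"dy": 0,"dz": 0,"rx": 0,"ry": 0,"rz": 0},{"dx": 0,"dy": 0,"dz": 0,"rx": 0,"ry": 0,"rz": 0},{"dx": 0,"dy": 0,"dz": 0,"rx": 0,"ry": 0,"rz": 0},{"dx": 0,"dy": 0,"dz": 0,"rx": 0,"ry": 0,"rz": 0},{"dx": 0,"dy": 0,"dz": 0,"rx": 0,"ry": 0,"rz": 0},{"dx": 0,"dy": 0,"dz": 0,"rx": 0,"ry": 0,"rz": 0}], hand=1, squeeze=80)

```text
t: 9.7
position: [0.4312, 0.3381, 0.0242]
eef_rot: [0.063, 3.136, 0.002]
wrist_force: [-0.2, -0.2, 5.6]
width: 0.0262
grasp_force: 79.9
```

```bash
python3 -c "
from h import *
p,R,s=pose();print(p,s['width'],s['grasp_force'],s['wrist_force'])
np.savez('grasp.npz',p=p,r=s['eef_rot'])
to([.43,.33,.2])"
```

```text
[0.43116001 0.33812889 0.02419594] 0.02622653765882719 79.92475032806396 [-0.19499496 -0.22304765  5.58178427]
shift shares [-0.  -0.2 -4.4]
```

```bash
cat >> h.py <<'E'
TIP=np.array([-.1243,0,.0062])
def tip(): p,R,s=pose(); return p+R.apply(TIP)
def tipc(): return Rc.inv().apply(tip()-Oc)*1000   # tip in centrifuge mm
AX=np.array([np.cos(np.radians(25)),0,np.sin(np.radians(25))])
def tcp_for(y,depth,z=141.,off=0):  # depth of tip past face (mm) at slot height
    c=np.array([23.8,y,z])+AX*depth; R=tilt(25); return c2w(c)-R.apply(TIP)
E
python3 -c "
from h import *
print(tcp_for(13.7,-60),tcp_for(13.7,-5)); to(tcp_for(13.7,-60),tilt(25)); to([.43,.338,.17],tilt(25))"
```

```text
[0.55611979 0.07579241 0.06873056] [0.60589378 0.07848807 0.09197457]
shift shares [-3.39 -6.43 -1.1 ]
turn shares [-0.012 -0.274 -0.059]
shift shares [ 0.01  0.   -3.65]
turn shares [-0.012 -0.274 -0.059]
```

Emit:
carry_out(plan=[{"dx": 0,"dy": 0,"dz": -0.4,"rx": 0,"ry": 0,"rz": 0},{"dx": 0,"dy": 0,"dz": -0.8,"rx": 0,"ry": 0,"rz": 0},{"dx": 0,"dy": 0,"dz": -0.8,"rx": 0,"ry": 0,"rz": 0},{"dx": 0,"dy": 0,"dz": -0.8,"rx": 0,"ry": 0,"rz": 0},{"dx": 0,"dy": 0,"dz": -0.8,"rx": 0,"ry": 0,"rz": 0},{"dx": -0.2,"dy": -0.92,"dz": 0,"rx": 0,"ry": 0,"rz": 0},{"dx": -0.2,"dy": -0.92,"dz": 0,"rx": 0,"ry": 0,"rz": 0},{"dx": -0.2,"dy": -0.92,"dz": 0,"rx": 0,"ry": 0,"rz": 0},{"dx": -0.2,"dy": -0.92,"dz": 0,"rx": 0,"ry": 0,"rz": 0},{"dx": -0.2,"dy": -0.92,"dz": 0,"rx": 0,"ry": 0,"rz": 0},{"dx": -0.2,"dy": -0.92,"dz": 0,"rx": 0,"ry": 0,"rz": 0},{"dx": -0.2,"dy": -0.92,"dz": 0,"rx": 0,"ry": 0,"rz": 0}])

```text
t: 10.9
position: [0.475, 0.0766, 0.1671]
eef_rot: [0.063, 3.138, 0.0]
wrist_force: [0.6, -1.0, -1.8]
width: 0.0266
grasp_force: 79.1
```

Emit:
carry_out(plan=[{"dx": 0,"dy": 0,"dz": 0,"rx": -0.003,"ry": -0.0685,"rz": -0.0148},{"dx": 0,"dy": 0,"dz": 0,"rx": -0.003,"ry": -0.0685,"rz": -0.0148},{"dx": 0,"dy": 0,"dz": 0,"rx": -0.003,"ry": -0.0685,"rz": -0.0148},{"dx": 0,"dy": 0,"dz": 0,"rx": -0.003,"ry": -0.0685,"rz": -0.0148},{"dx": 0,"dy": 0,"dz": 0,"rx": 0,"ry": 0,"rz": 0},{"dx": 0,"dy": 0,"dz": 0,"rx": 0,"ry": 0,"rz": 0}])

```text
t: 11.5
position: [0.475, 0.078, 0.1673]
eef_rot: [-0.072, 2.709, 0.014]
wrist_force: [0.9, 0.3, -1.7]
width: 0.0264
grasp_force: 79.5
```

```bash
python3 -c "
from h import *
p,R,s=pose();print(p,s['width'],s['grasp_force'],s['wrist_force'],s['q'].round(2),tipc())
to(tcp_for(13.7,-60),tilt(25)); to(tcp_for(13.7,-8))"
```

```text
[0.47499011 0.07798738 0.16731313] 0.02635403178054492 79.4649088382721 [ 0.91062561  0.28137079 -1.73530109] [-0.12 -0.01  2.15  0.13  0.58 -1.84] [-111.24789388   20.17053154  213.67401064]
shift shares [-0.81 -0.16  3.08]
turn shares [-0.001 -0.003 -0.001]
shift shares [-2.11 -0.16  3.08]
```

Emit:
carry_out(plan=[{"dx": -0.13,"dy": -0.027,"dz": 0.51,"rx": 0,"ry": 0,"rz": 0},{"dx": -0.13,"dy": -0.027,"dz": 0.51,"rx": 0,"ry": 0,"rz": 0},{"dx": -0.13,"dy": -0.027,"dz": 0.51,"rx": 0,"ry": 0,"rz": 0},{"dx": -0.13,"dy": -0.027,"dz": 0.51,"rx": 0,"ry": 0,"rz": 0},{"dx": -0.13,"dy": -0.027,"dz": 0.51,"rx": 0,"ry": 0,"rz": 0},{"dx": -0.13,"dy": -0.027,"dz": 0.51,"rx": 0,"ry": 0,"rz": 0},{"dx": 0,"dy": 0,"dz": 0,"rx": 0,"ry": 0,"rz": 0},{"dx": 0,"dy": 0,"dz": 0,"rx": 0,"ry": 0,"rz": 0}])

```text
t: 12.3
position: [0.5564, 0.0759, 0.0691]
eef_rot: [-0.073, 2.708, 0.015]
wrist_force: [-0.2, -0.1, -1.7]
width: 0.0262
grasp_force: 79.4
```

```bash
python3 -c "
from h import *
p,R,s=pose();print(p,s['wrist_force'].round(1),tipc()); d=wcam(); np.savez('w3.npz',**d)
print('pred tip px',proj(d,tip()),'handle front',proj(d,p+R.apply(TIP+[.09,0,0])),'slot',proj(d,c2w([23.8,13.7,141])))
print([ (n,np.round(R.inv().apply(r['centre']-p),4).tolist(),round(r['conf'],2)) for n in ('rod','rod_tip') for r in finder.place_of(n,'wrist')[:2]])
im=np.clip(d['image']*1.6+10,0,255).astype(np.uint8)
save('w3',cv2.rotate(cv2.resize(im,(800,600)),cv2.ROTATE_180))
to(tcp_for(13.7,-5),tilt(25))"
```

```text
[0.55642867 0.0758864  0.06907608] [-0.2 -0.1 -1.7] [-30.07765031  13.80735285 115.52550387]
pred tip px [283.27324647 503.99055749] handle front [283.05024608 357.90687136] slot [283.05863443 578.30039733]
[('rod', [0.004, -0.0018, 0.0053], 0.62)]
shift shares [-1.36 -0.    0.03]
turn shares [-0.001 -0.001  0.   ]
```

View pics/w3.png

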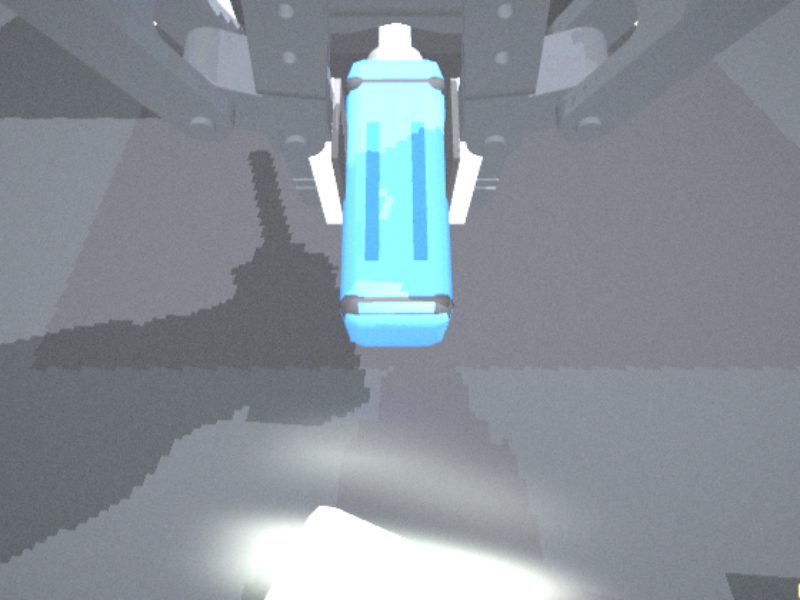

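The wrist view shows the handle held straight between the pads, with its front edge at (395,80). The tip is hidden behind the gripper. I'll approach along the channel and feel for contact.

Emit:
carry_out(plan=[{"dx": -0.3,"dy": 0,"dz": 0.006,"rx": 0,"ry": 0,"rz": 0},{"dx": -0.3,"dy": 0,"dz": 0.006,"rx": 0,"ry": 0,"rz": 0},{"dx": -0.3,"dy": 0,"dz": 0.006,"rx": 0,"ry": 0,"rz": 0},{"dx": -0.3,"dy": 0,"dz": 0.006,"rx": 0,"ry": 0,"rz": 0},{"dx": -0.1,"dy": 0,"dz": 0.006,"rx": 0,"ry": 0,"rz": 0},{"dx": -0.1,"dy": 0,"dz": 0,"rx": 0,"ry": 0,"rz": 0},{"dx": -0.05,"dy": 0,"dz": 0,"rx": 0,"ry": 0,"rz": 0},{"dx": -0.05,"dy": 0,"dz": 0,"rx": 0,"ry": 0,"rz": 0},{"dx": -0.05,"dy": 0,"dz": 0,"rx": 0,"ry": 0,"rz": 0}])

```text
t: 13.35
position: [0.6118, 0.0789, 0.0941]
eef_rot: [-0.073, 2.707, 0.014]
wrist_force: [-0.3, -0.3, -2.1]
width: 0.0262
grasp_force: 79.4
```

```bash
cat >> h.py <<'E'
def rep():
    p,R,s=pose(); t=tipc(); e=t-[23.8,0,141.]; print('tip c',t.round(1),'depth',round(e@AX,1),'v',round(e@[-AX[2],0,AX[0]],1),'F in c',Rc.inv().apply(s['wrist_force']).round(1),'F along',round(Rc.inv().apply(s['wrist_force'])@AX,1),'w',round(s['width'],4),s['t'])
E
python3 -c "
from h import *
rep()"
```

```text
tip c [ 25.4  13.8 140.7] depth 1.3 v -1.0 F in c [-0.3 -0.3 -2.1] F along -1.2 w 0.0262 13.35
```

Emit:
carry_out(plan=[{"dx": -0.05,"dy": 0,"dz": -0.02,"rx": 0,"ry": 0,"rz": 0},{"dx": -0.05,"dy": 0,"dz": 0,"rx": 0,"ry": 0,"rz": 0},{"dx": -0.05,"dy": 0,"dz": 0,"rx": 0,"ry": 0,"rz": 0},{"dx": -0.05,"dy": 0,"dz": 0,"rx": 0,"ry": 0,"rz": 0}])

```text
t: 13.75
position: [0.6193, 0.0792, 0.0986]
eef_rot: [-0.073, 2.707, 0.014]
wrist_force: [-0.2, 0.2, -1.6]
width: 0.0266
grasp_force: 79.4
```

```bash
python3 -c "
from h import *
rep()"
```

```text
tip c [ 32.8  13.7 145.3] depth 9.9 v 0.1 F in c [-0.1  0.2 -1.6] F along -0.8 w 0.0266 13.75
```

The tip is 10 mm past the face with no contact force, so it is in the slot. I'll go on toward the slide.

Emit:
carry_out(plan=[{"dx": -0.06,"dy": 0,"dz": 0,"rx": 0,"ry": 0,"rz": 0},{"dx": -0.06,"dy": 0,"dz": 0,"rx": 0,"ry": 0,"rz": 0},{"dx": -0.06,"dy": 0,"dz": 0,"rx": 0,"ry": 0,"rz": 0},{"dx": -0.06,"dy": 0,"dz": 0,"rx": 0,"ry": 0,"rz": 0},{"dx": -0.06,"dy": 0,"dz": 0,"rx": 0,"ry": 0,"rz": 0},{"dx": -0.06,"dy": 0,"dz": 0,"rx": 0,"ry": 0,"rz": 0},{"dx": -0.06,"dy": 0,"dz": 0,"rx": 0,"ry": 0,"rz": 0},{"dx": -0.06,"dy": 0,"dz": 0,"rx": 0,"ry": 0,"rz": 0}])

```text
t: 14.55
position: [0.6367, 0.0801, 0.1067]
eef_rot: [-0.073, 2.707, 0.014]
wrist_force: [0.4, 0.3, -1.2]
width: 0.0264
grasp_force: 79.4
```

```bash
python3 -c "
from h import *
rep()"
```

```text
tip c [ 50.3  13.7 153.4] depth 29.2 v 0.0 F in c [ 0.4  0.3 -1.2] F along -0.2 w 0.0264 14.55
```

Emit:
carry_out(plan=[{"dx": -0.05,"dy": 0,"dz": 0,"rx": 0,"ry": 0,"rz": 0},{"dx": -0.05,"dy": 0,"dz": 0,"rx": 0,"ry": 0,"rz": 0},{"dx": -0.05,"dy": 0,"dz": 0,"rx": 0,"ry": 0,"rz": 0},{"dx": -0.05,"dy": 0,"dz": 0,"rx": 0,"ry": 0,"rz": 0},{"dx": -0.05,"dy": 0,"dz": 0,"rx": 0,"ry": 0,"rz": 0},{"dx": 0,"dy": 0,"dz": 0,"rx": 0,"ry": 0,"rz": 0}])

```text
t: 15.15
position: [0.6437, 0.0807, 0.1095]
eef_rot: [-0.073, 2.711, 0.015]
wrist_force: [-6.1, -0.5, -2.2]
width: 0.0265
grasp_force: 79.8
```

```bash
python3 -c "
from h import *
rep()"
```

```text
tip c [ 57.4  13.9 155.6] depth 36.7 v -0.9 F in c [-6.2 -0.2 -2.2] F along -6.5 w 0.0265 15.15
```

The slide is reached, at about 6 N. I'll keep pushing to the stop.

Emit:
carry_out(plan=[{"dx": -0.05,"dy": 0,"dz": 0,"rx": 0,"ry": 0,"rz": 0},{"dx": -0.05,"dy": 0,"dz": 0,"rx": 0,"ry": 0,"rz": 0},{"dx": -0.05,"dy": 0,"dz": 0,"rx": 0,"ry": 0,"rz": 0},{"dx": 0,"dy": 0,"dz": 0,"rx": 0,"ry": 0,"rz": 0}])

```text
t: 15.55
position: [0.6497, 0.0811, 0.1122]
eef_rot: [-0.074, 2.71, 0.015]
wrist_force: [-2.5, -0.4, -4.3]
width: 0.0264
grasp_force: 79.6
```

```bash
python3 -c "
from h import *
rep(); camera('scene'); print([(r['centre'],r['conf']) for r in finder.place_of('lid_front','scene')[:2]])"
```

```text
tip c [ 63.4  13.9 158.5] depth 43.3 v -0.9 F in c [-2.6 -0.3 -4.3] F along -4.1 w 0.0264 15.55
[([0.7722, 0.0743, 0.2632], 0.67)]
```

The lid now reads z = 0.263, so it is ajar. The task says "as far as it goes", so I'll push gently to the stop.

Emit:
carry_out(plan=[{"dx": -0.04,"dy": 0,"dz": 0,"rx": 0,"ry": 0,"rz": 0},{"dx": -0.04,"dy": 0,"dz": 0,"rx": 0,"ry": 0,"rz": 0},{"dx": -0.04,"dy": 0,"dz": 0,"rx": 0,"ry": 0,"rz": 0},{"dx": 0,"dy": 0,"dz": 0,"rx": 0,"ry": 0,"rz": 0}])

```text
t: 16.05
position: [0.6522, 0.0814, 0.113]
eef_rot: [-0.074, 2.714, 0.015]
wrist_force: [-10.5, -2.4, -3.3]
width: 0.0263
grasp_force: 79.8
```

```bash
python3 -c "
from h import *
rep()"
```

```text
tip c [ 66.1  14.1 158.7] depth 45.8 v -1.8 F in c [-10.7  -1.9  -3.3] F along -11.0 w 0.0263 16.05
```

Emit:
carry_out(plan=[{"dx": 0.1,"dy": 0,"dz": 0,"rx": 0,"ry": 0,"rz": 0},{"dx": 0.15,"dy": 0,"dz": 0,"rx": 0,"ry": 0,"rz": 0},{"dx": 0.25,"dy": 0,"dz": 0,"rx": 0,"ry": 0,"rz": 0},{"dx": 0.25,"dy": 0,"dz": 0,"rx": 0,"ry": 0,"rz": 0},{"dx": 0.25,"dy": 0,"dz": 0,"rx": 0,"ry": 0,"rz": 0},{"dx": 0.25,"dy": 0,"dz": 0,"rx": 0,"ry": 0,"rz": 0},{"dx": 0.3,"dy": 0,"dz": 0,"rx": 0,"ry": 0,"rz": 0},{"dx": 0.4,"dy": 0,"dz": 0,"rx": 0,"ry": 0,"rz": 0},{"dx": 0.4,"dy": 0,"dz": 0,"rx": 0,"ry": 0,"rz": 0},{"dx": 0.3,"dy": 0,"dz": 0,"rx": 0,"ry": 0,"rz": 0},{"dx": 0,"dy": 0,"dz": 0,"rx": 0,"ry": 0,"rz": 0}])

```text
t: 17.15
position: [0.5568, 0.0761, 0.0695]
eef_rot: [-0.073, 2.71, 0.015]
wrist_force: [-0.0, -0.9, -2.3]
width: 0.0263
grasp_force: 79.5
```

```bash
python3 -c "
from h import *
rep(); camera('scene'); print([(r['centre'],r['conf']) for r in finder.place_of('lid_front','scene')[:2]])
g=np.load('grasp.npz'); print(g['p'])
to([.475,.08,.167],Ro.from_rotvec(g['r']))"
```

```text
tip c [-29.6  14.  115.8] depth -59.1 v -0.3 F in c [-0.1 -0.9 -2.3] F along -1.0 w 0.0263 17.15
[([0.7753, 0.072, 0.2632], 0.88)]
[0.43116001 0.33812889 0.02419594]
shift shares [ 0.91  0.22 -3.06]
turn shares [0.011 0.274 0.059]
```

Reverse the path: up and back, level the rod, then over the tray.

Emit:
carry_out(plan=[{"dx": 0.15,"dy": 0.03,"dz": -0.51,"rx": 0,"ry": 0,"rz": 0},{"dx": 0.15,"dy": 0.03,"dz": -0.51,"rx": 0,"ry": 0,"rz": 0},{"dx": 0.15,"dy": 0.03,"dz": -0.51,"rx": 0,"ry": 0,"rz": 0},{"dx": 0.15,"dy": 0.03,"dz": -0.51,"rx": 0,"ry": 0,"rz": 0},{"dx": 0.15,"dy": 0.03,"dz": -0.51,"rx": 0,"ry": 0,"rz": 0},{"dx": 0.15,"dy": 0.03,"dz": -0.51,"rx": 0,"ry": 0,"rz": 0},{"dx": 0,"dy": 0,"dz": 0,"rx": 0.003,"ry": 0.0685,"rz": 0.0148},{"dx": 0,"dy": 0,"dz": 0,"rx": 0.003,"ry": 0.0685,"rz": 0.0148},{"dx": 0,"dy": 0,"dz": 0,"rx": 0.003,"ry": 0.0685,"rz": 0.0148},{"dx": 0,"dy": 0,"dz": 0,"rx": 0.003,"ry": 0.0685,"rz": 0.0148},{"dx": 0,"dy": 0,"dz": 0,"rx": 0,"ry": 0,"rz": 0},{"dx": 0,"dy": 0,"dz": 0,"rx": 0,"ry": 0,"rz": 0}])

```text
t: 18.45
position: [0.4759, 0.0787, 0.1665]
eef_rot: [0.062, 3.135, 0.0]
wrist_force: [-0.1, -0.3, -2.5]
width: 0.0264
grasp_force: 79.5
```

```bash
python3 -c "
from h import *
g=np.load('grasp.npz'); p,R,s=pose(); print(p,s['wrist_force'].round(1))
to([.429,.338,.1],Ro.from_rotvec(g['r']))"
```

```text
[0.47591607 0.0787276  0.1664969 ] [-0.1 -0.3 -2.5]
shift shares [1.44 6.43 1.66]
turn shares [-0.001  0.001  0.   ]
```

Emit:
carry_out(plan=[{"dx": 0.18,"dy": 0.8,"dz": 0,"rx": 0,"ry": 0,"rz": 0},{"dx": 0.18,"dy": 0.8,"dz": 0,"rx": 0,"ry": 0,"rz": 0},{"dx": 0.18,"dy": 0.8,"dz": 0,"rx": 0,"ry": 0,"rz": 0},{"dx": 0.18,"dy": 0.8,"dz": 0,"rx": 0,"ry": 0,"rz": 0},{"dx": 0.18,"dy": 0.8,"dz": 0,"rx": 0,"ry": 0,"rz": 0},{"dx": 0.18,"dy": 0.8,"dz": 0,"rx": 0,"ry": 0,"rz": 0},{"dx": 0.18,"dy": 0.8,"dz": 0,"rx": 0,"ry": 0,"rz": 0},{"dx": 0.18,"dy": 0.8,"dz": 0,"rx": 0,"ry": 0,"rz": 0},{"dx": 0,"dy": 0,"dz": 0.5,"rx": 0,"ry": 0,"rz": 0},{"dx": 0,"dy": 0,"dz": 0.6,"rx": 0,"ry": 0,"rz": 0},{"dx": 0,"dy": 0,"dz": 0.5,"rx": 0,"ry": 0,"rz": 0},{"dx": 0,"dy": 0,"dz": 0,"rx": 0,"ry": 0,"rz": 0}])

```text
t: 19.65
position: [0.4252, 0.3357, 0.1002]
eef_rot: [-0.062, -3.141, 0.002]
wrist_force: [-0.7, -0.7, -1.8]
width: 0.0266
grasp_force: 79.6
```

```bash
python3 -c "
from h import *
g=np.load('grasp.npz'); p,R,s=pose(); print(p,s['wrist_force'].round(1))
to([.429,.338,.0245],Ro.from_rotvec(g['r']))"
```

```text
[0.42519154 0.33567658 0.10020768] [-0.7 -0.7 -1.8]
shift shares [-0.09  0.06  1.89]
turn shares [-0.002 -0.003  0.   ]
```

Emit:
carry_out(plan=[{"dx": -0.05,"dy": 0.03,"dz": 0.4,"rx": 0,"ry": 0,"rz": 0},{"dx": -0.04,"dy": 0.03,"dz": 0.4,"rx": 0,"ry": 0,"rz": 0},{"dx": 0,"dy": 0,"dz": 0.4,"rx": 0,"ry": 0,"rz": 0},{"dx": 0,"dy": 0,"dz": 0.3,"rx": 0,"ry": 0,"rz": 0},{"dx": 0,"dy": 0,"dz": 0.15,"rx": 0,"ry": 0,"rz": 0},{"dx": 0,"dy": 0,"dz": 0.1,"rx": 0,"ry": 0,"rz": 0},{"dx": 0,"dy": 0,"dz": 0.05,"rx": 0,"ry": 0,"rz": 0},{"dx": 0,"dy": 0,"dz": 0.04,"rx": 0,"ry": 0,"rz": 0},{"dx": 0,"dy": 0,"dz": 0,"rx": 0,"ry": 0,"rz": 0},{"dx": 0,"dy": 0,"dz": 0,"rx": 0,"ry": 0,"rz": 0}])

```text
t: 20.65
position: [0.4321, 0.3393, 0.0293]
eef_rot: [0.063, 3.137, 0.001]
wrist_force: [-0.4, 0.3, -2.7]
width: 0.0265
grasp_force: 79.7
```

```bash
python3 -c "
from h import *
g=np.load('grasp.npz'); p,R,s=pose(); print(p,s['wrist_force'].round(1),s['torque'].round(2))
to([.429,.338,.0245],Ro.from_rotvec(g['r']))"
```

```text
[0.43212267 0.33925546 0.02928143] [-0.4  0.3 -2.7] [ 0.05  0.1  -0.05]
shift shares [ 0.08 -0.03  0.12]
turn shares [-0.    -0.001 -0.   ]
```

Emit:
carry_out(plan=[{"dx": 0,"dy": 0,"dz": 0.04,"rx": 0,"ry": 0,"rz": 0},{"dx": 0,"dy": 0,"dz": 0.04,"rx": 0,"ry": 0,"rz": 0},{"dx": 0,"dy": 0,"dz": 0.04,"rx": 0,"ry": 0,"rz": 0},{"dx": 0,"dy": 0,"dz": 0.03,"rx": 0,"ry": 0,"rz": 0},{"dx": 0,"dy": 0,"dz": 0,"rx": 0,"ry": 0,"rz": 0},{"dx": 0,"dy": 0,"dz": 0,"rx": 0,"ry": 0,"rz": 0}])

```text
t: 21.25
position: [0.4319, 0.3391, 0.0242]
eef_rot: [0.063, 3.137, 0.0]
wrist_force: [-3.9, -1.5, 9.8]
width: 0.0264
grasp_force: 81.4
```

The rod is down on the tray floor at the same height as the grasp, so I can release.

Emit:
carry_out(plan=[{"dx": 0,"dy": 0,"dz": 0,"rx": 0,"ry": 0,"rz": 0},{"dx": 0,"dy": 0,"dz": 0,"rx": 0,"ry": 0,"rz": 0},{"dx": 0,"dy": 0,"dz": 0,"rx": 0,"ry": 0,"rz": 0},{"dx": 0,"dy": 0,"dz": 0,"rx": 0,"ry": 0,"rz": 0},{"dx": 0,"dy": 0,"dz": 0,"rx": 0,"ry": 0,"rz": 0},{"dx": 0,"dy": 0,"dz": 0,"rx": 0,"ry": 0,"rz": 0},{"dx": 0,"dy": 0,"dz": 0,"rx": 0,"ry": 0,"rz": 0},{"dx": 0,"dy": 0,"dz": 0,"rx": 0,"ry": 0,"rz": 0}], hand=0)

```text
t: 22.05
position: [0.4319, 0.3391, 0.0229]
eef_rot: [0.063, 3.138, 0.0]
wrist_force: [0.4, 0.4, 0.6]
width: 0.0855
grasp_force: 0.0
```

Emit:
carry_out(plan=[{"dx": 0,"dy": 0,"dz": -0.2,"rx": 0,"ry": 0,"rz": 0},{"dx": 0,"dy": 0,"dz": -0.3,"rx": 0,"ry": 0,"rz": 0},{"dx": 0,"dy": 0,"dz": -0.5,"rx": 0,"ry": 0,"rz": 0},{"dx": 0,"dy": 0,"dz": -0.7,"rx": 0,"ry": 0,"rz": 0},{"dx": 0,"dy": 0,"dz": -0.7,"rx": 0,"ry": 0,"rz": 0},{"dx": 0,"dy": 0,"dz": -0.7,"rx": 0,"ry": 0,"rz": 0},{"dx": 0,"dy": 0,"dz": -0.7,"rx": 0,"ry": 0,"rz": 0},{"dx": 0,"dy": 0,"dz": -0.7,"rx": 0,"ry": 0,"rz": 0},{"dx": 0,"dy": 0,"dz": 0,"rx": 0,"ry": 0,"rz": 0}])

```text
t: 22.95
position: [0.4335, 0.3403, 0.2086]
eef_rot: [0.063, 3.129, 0.007]
wrist_force: [-0.1, 0.0, 1.3]
width: 0.0853
grasp_force: 0.0
```

```bash
python3 -c "
from h import *
d=wcam(); e=camera('scene')
print([ (n,c,np.round(r['centre'],4).tolist(),round(r['conf'],2)) for n,c in (('rod','wrist'),('rod_tip','wrist'),('rotor_nut','wrist'),('lid_front','scene'),('timer','scene'),('slide_box','scene')) for r in finder.place_of(n,c)[:2]])
save('fin',np.hstack([cv2.resize(e['image'][150:,100:],(400,300)),cv2.resize(d['image'],(400,300))]))"
```

```text
[('rod', 'wrist', [0.4254, 0.3406, 0.019], 0.69), ('rod_tip', 'wrist', [0.5545, 0.3371, 0.0164], 0.8), ('rod_tip', 'wrist', [0.5415, 0.407, -0.0], 0.41), ('rotor_nut', 'wrist', [0.5392, 0.4057, 0.0032], 0.94), ('lid_front', 'scene', [0.7722, 0.0741, 0.261], 0.88), ('timer', 'scene', [0.4454, 0.0723, 0.0007], 0.7), ('slide_box', 'scene', [0.4366, -0.0737, 0.0031], 0.64)]
```

View pics/fin.png

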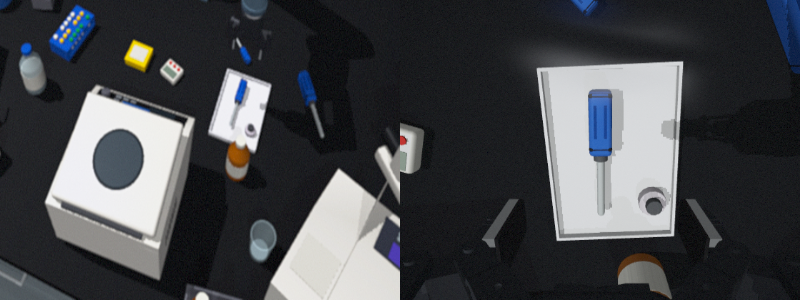

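The last pictures show the lid ajar (left half, front edge near (150,100)) and the rod flat in the tray at (600,150). The nut and the other items I checked are where they were. I'll hand in.

```bash
python3 -c "
from h import *
print(workorder.close_job())"
```

```text
the job is handed in; nothing more can be done
None
```

The lid popped up ajar, the release rod lies flat back in the tray, nothing else on the bench appears to have moved, and the job is handed in after about 23 s of robot time.

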